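Close a pipe clamp in the cam fixture and hold it at full lift

ROBOT

A 6-joint arm with a two-finger parallel gripper is mounted at the origin on a cart in front of the work surface, level with it; the furniture and walls round the work are solid. World frame = base frame: x ahead of the robot, y to its left, z up, the work surface at z = 0. Lengths are in m, angles in degrees, forces in N, time in s.
With the tool pointing down it reaches from about 0.25 to 0.725 m from the base axis. Payload 9.7 kg.
Tool frame: the origin (TCP) lies midway between the tips of the shut fingers; the grasp point (between the pads) lies 19 mm behind it; z points along the fingers, y is the line along which they close (so a half turn about z gives the same grasp; the last joint's range is limited). The gripper opens to 85 mm and grips with 20 to 120 N. Pads are 22 mm wide; open, the fingers measure 114 mm over their backs; the gripper's body (76 mm by 85 mm) begins 54 mm behind the grasp point. The pads swing forward as they close: fully open they stand 13 mm farther back than shut.
Start: joints at [69.729, 4.979, 10.078, 95.1, 0, 90], TCP at [0.191, 0.516, 0.231] pointing down, gripper open.
Joint ranges: [-179.16, 179.16], [-48.56, 103.87], [-65.8, 70.77], [-126.05, 130.52], [-82.76, 87.17], [-180, 180]. Speed limits (degrees/s): [127.2, 127.2, 147.25, 180, 180, 180].

INTERFACE

Orientations are given as [roll, pitch, yaw] about the fixed x, y, z axes, in that order (R = Rz(yaw) Ry(pitch) Rx(roll)).
In Python, from workcell import * gives the robot as it stands.
- The arm moves only by the tool servo_tool, never from a script. Its argument "moves" is a list of rows, each a list of 4 numbers: the shift along the world's x, y, z in cm, then the turn about the world's z in rad. A call has 1 to 20 rows; each row is the pose to reach, as a shift and turn from the pose commanded when the call began; what a row does not reach only later rows make up. A row lasts 1/12 s, in which the tool goes at most 41.7 mm and 7.16 degrees, less where a joint would pass 70% of its speed; a pose out of reach is approached as far as the arm can. A call with a gripper value outside its range is refused whole. "claw" is the closure, from 0 (fully open) to 1 (shut), set as the call begins (left out, the last holds). The fingers move at their own pace and stop on an object; "force" is the grip in N (left out, the last holds). Time passes only in rows, so rows that repeat a pose let the fingers close. It gives the time, the measured TCP pose, the force, the opening and the grip force at its end, in the units of the state.
- get_obs(): the state, without advancing time (a new reading comes with each control period).
- camera(name): name is "scene" or "side" or "wrist"; returns the picture (420x560x3 uint8, red, green, blue); there is no depth.
- get_calibration(name): a dict with "fx", "fy", "cx", "cy" (pixels), "k1" (the pictures are not rectified: a ray, as slopes to the right and down, at radius r is drawn at 1 + k1 r^2 times it, then the intrinsics apply), "rvec" (rotation vector, rad) and "tvec" (3), from world to camera coordinates, as OpenCV has them; the wrist camera has in their place "tool_from_camera" (4x4, takes a point from camera to tool coordinates, whose origin is the TCP and whose axes are the flange's). Camera axes: x right, y down, z forward; pixel columns grow to the right and rows downward; lengths in m; the calibration is good to about 2 mm. A picture is of the moment at which its call begins: read the wrist's pose just before it. get_calibration takes no time and is no camera call.
- job_done(): hands the job in; it is judged then, once.
The state is a dict: "time": time; "q": joint angles; "qd": joint speeds; "joint_efforts": joint torques, N m; "ee_pos": TCP position; "tcp_rot": TCP orientation; "wrist_force": force on the tool from outside, world axes, zero at the start; "torque": the same for the moment, N m; "opening": finger opening in m; "grasp_force": force on a finger pad.
Only numpy, scipy, OpenCV 4.12 (cv2) and the standard library are available. Lean on these libraries where they do the work, as an engineer would, in place of code of your own. Each camera call takes 0.05 s, during which the arm holds its last target. There are 200 camera calls.

TASK

Of the three loose pipe-clamp halves, take the one whose groove fits the upright mandrel of the bench clamp (the mate of the half already sitting there), stand it on the base plate between the mandrel and the open sliding jaw with its groove towards the mandrel, and let go of it. Then swing the sprung cam lever by its grip clockwise to the cam's highest lift, where the lever lies over the line scribed on the base plate, so that the jaw squeezes the two halves round the mandrel; finish while still holding the lever there, so that a colleague can put in the bolts. Leave the other two halves, the ratchet and the two bolts alone.

Things in the scene. Friction and masses are not known exactly. Their poses are not given: they have to be found in the camera images.
- clamp_fixture: Steel assembly clamp fixed to the bench, base plate 112 mm (x) by 176 (y) by 12 thick. Origin: on the axis of the upright mandrel at bench height; z up. The jaw slides along y: fixed jaw and the clamp half already in place at +y, sliding jaw and cam at -y. Nothing but lever and grip is over 51 mm above the bench. Beyond x = +-30 mm beside the loading gap the plate is bare, room for fingers.
- mandrel (a point): On the mandrel's axis at the top of the base plate, 12 mm above the bench; axes as the clamp's. Mandrel 25 mm in diameter, tapered top 50 mm above the bench. At rest the sliding jaw's face is at y = -34.3 mm from here. The matching half goes in with its +y axis along the clamp's +y: lowered with its origin at x 0, y -18 mm it clears jaw and mandrel; pressed home its origin is at y -11 mm.
- cam_pin (a point): Axis of the cam's upright pin at the top of the base plate, at x = 0, y = -81.75 mm in the clamp's frame; axes as the clamp's. The scribed line on the plate runs from here towards the clamp's -x and can be seen 36 to 56 mm from the pin.
- jaw: Sliding jaw plate, 49 mm wide (x) and 31 mm tall, on disc springs (6 N per mm) before the cam's carriage; it pushes the half towards the clamp's +y. Origin: 30 mm behind its face at rest, at bench height.
- lever_grip: Black upright revolving grip at the lever's end, 24 mm in diameter, 42 mm tall, from 49 to 91 mm above the bench; it turns freely on its stud, so the fingers need not turn with the lever. Origin: its middle, 69 mm above the bench, 95 mm from the cam pin's axis. Grip it from above.
- cam_lever (a joint): Lever angle about its pin, rad: 0 at rest on its stop (lever to the clamp's -y side), growing clockwise seen from above. Highest lift (jaw 15.6 mm forward) at 2.0, lever then along the clamp's -x axis over the scribed line; beyond it the lift falls again, stop at 2.5. A return spring (0.15 N m at rest, 0.35 N m at 2.0) throws it back if let go.
- half_small: Pipe-clamp half, groove 17.5 mm in diameter: too narrow for the mandrel. Black plastic block 59 mm (x) by 20.5 (y) by 30 tall, standing as it must stand in the clamp. Origin: centre of underside; +y face: split face with the upright half-round groove; -y face: flat back; grip the end faces (x = +-29.5 mm) from above. About 0.05 kg.
- half_medium: Pipe-clamp half, groove 25.5 mm in diameter: fits the mandrel, mate of the half in the clamp. Black plastic block 59 mm (x) by 20.5 (y) by 30 tall, standing as it must stand in the clamp. Origin: centre of underside; +y face: split face with the upright half-round groove; -y face: flat back; grip the end faces (x = +-29.5 mm) from above. About 0.05 kg.
- half_medium_bore (a point): On the axis of this half's groove at its underside, 11 mm in front (+y) of its origin; on the mandrel's axis when the half is home.
- half_large: Pipe-clamp half, groove 33.5 mm in diameter: too wide for the mandrel. Black plastic block 59 mm (x) by 20.5 (y) by 30 tall, standing as it must stand in the clamp. Origin: centre of underside; +y face: split face with the upright half-round groove; -y face: flat back; grip the end faces (x = +-29.5 mm) from above. About 0.05 kg.
- ratchet: Ratchet handle lying on the bench, 241 mm long, bystander. Origin: centre of its underside.
- bolt_a: Hexagon bolt 52 mm long lying on the bench, bystander. Origin: centre of its underside.
- bolt_b: Second such bolt, bystander. Origin: centre of its underside.
There are look-alikes about, which are no part of the job. Leave any red look-alike of the half_medium alone.

How it is judged:
By the outcome, as a careful person would: the job done as asked, in the order asked, and still so for the second after the job is handed in, while the arm keeps its last pose, push and grip.
It also fails if it takes over 50 s, if anything falls off the work surface, if the arm or the gripper's body presses on something with over 40 N, if the wrist force passes 120 N, or if a joint passes its speed limit or range.

## Working session

There is one attempt and no reset: what is moved stays moved. The work goes in short steps, Python scripts to look and compute and a tool call to move; the robot and the scene stay as the last step left them, time stands still between calls to the robot, and variables do not carry over. Pictures are saved under pics/ and viewed, at most 10 in all, crops included, and the job is handed in when it is done.

Besides the shell and the picture viewer there is one more tool, called after "Emit:" as a command line: name --pt "numbers of a row" for each row, then --argument value for the rest. servo_tool: Moves the arm, as the interface text tells. Its arguments: {"type":"object","properties":{"moves":{"type":"array","items":{"type":"array","items":{"type":"number"}}},"claw":{"type":"number"},"force":{"type":"number"}},"required":["moves"]}

```bash
mkdir -p pics; cat > h.py <<'E'
from workcell import *
import numpy as np, cv2
from scipy.spatial.transform import Rotation as R
def snap(n,f=None):
    o=get_obs(); im=camera(n)
    cv2.imwrite('pics/%s.png'%(f or n),im[:,:,::-1]); return o,im
def cam(n,o=None):
    c=get_calibration(n)
    if 'rvec' in c:
        Rc=cv2.Rodrigues(np.array(c['rvec'],float))[0]; t=np.array(c['tvec'],float).ravel()
        return c,Rc.T,-Rc.T@t
    T=np.array(c['tool_from_camera']); Rt=R.from_euler('xyz',o['tcp_rot'],degrees=True).as_matrix()
    return c,Rt@T[:3,:3],Rt@T[:3,3]+np.array(o['ee_pos'])
def ray(C,u,v):
    c,A,p=C; d=np.array([(u-c['cx'])/c['fx'],(v-c['cy'])/c['fy']]); x=d.copy()
    for _ in range(30): x=d/(1+c['k1']*(x@x))
    return p,A@np.array([x[0],x[1],1])
def onz(C,u,v,z):
    p,d=ray(C,u,v); return p+d*(z-p[2])/d[2]
def proj(C,P):
    c,A,p=C; q=A.T@(np.array(P)-p); x=q[:2]/q[2]; x=x*(1+c['k1']*(x@x))
    return np.array([c['fx']*x[0]+c['cx'],c['fy']*x[1]+c['cy']])
def tri(r):
    M=0;b=0
    for p,d in r:
        d=d/np.linalg.norm(d); Q=np.eye(3)-np.outer(d,d); M=M+Q; b=b+Q@p
    X=np.linalg.solve(M,b); return X,[np.linalg.norm(np.cross(X-p,d/np.linalg.norm(d))) for p,d in r]
E
python3 - <<'E'
from h import *
o,s=snap('scene');_,d=snap('side');o2,w=snap('wrist','w0')
print(o)
for n in('scene','side'): print(n,cam(n)[2],cam(n)[1][:,2],get_calibration(n)['fx'])
print(get_calibration('wrist'))
E
```

```text
{'time': 0.0, 'q': array([6.97287428e+01, 5.01175121e+00, 1.00334458e+01, 9.51004849e+01,
       2.19096338e-03, 9.00012622e+01]), 'qd': array([ 0.03342012, -0.02271717, -0.009013  , -0.00380238,  0.05914469,
       -0.0238952 ]), 'joint_efforts': array([-1.53826804e-03, -5.20380163e+01,  4.64816236e+01,  1.62492710e-02,
       -7.22503546e-05, -2.51183769e-05]), 'ee_pos': array([0.19046185, 0.51571164, 0.2305678 ]), 'tcp_rot': array([-1.79921210e+02, -2.18922563e-03,  1.59727478e+02]), 'wrist_force': array([-0.05597143,  0.29660182,  0.91909759]), 'torque': array([-0.00826784, -0.01192144,  0.00322075]), 'grasp_force': 0.0, 'opening': 0.08549125143522404}
scene [-0.61025262  0.66865043  0.69184519] [ 0.78144458 -0.47601684 -0.40342576] 544.4898721819345
side [ 0.13184914 -0.99291807  0.54260919] [ 0.33974471  0.85391768 -0.3942057 ] 411.2373042684017
{'fx': 321.4468680866337, 'fy': 321.4468680866337, 'cx': 283.53886464988864, 'cy': 212.89745717067035, 'k1': -0.03664719891538512, 'tool_from_camera': array([[ 8.88906760e-04, -9.53432332e-01, -3.01605701e-01,
         7.51274216e-02],
       [ 9.99999557e-01,  9.41252860e-04, -2.82307084e-05,
        -6.86472182e-05],
       [ 3.10803298e-04, -3.01605542e-01,  9.53432746e-01,
        -1.42751252e-01],
       [ 0.00000000e+00,  0.00000000e+00,  0.00000000e+00,
         1.00000000e+00]])}
```

View pics/scene.png

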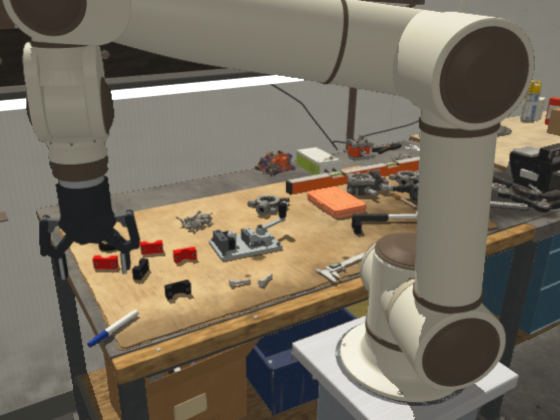

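View pics/side.png

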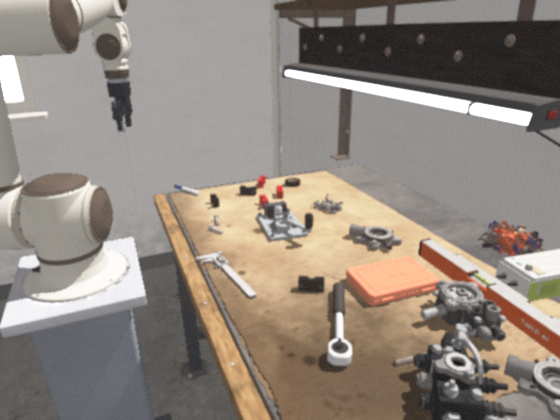

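The scene picture shows the clamp at about (245,240) with its grip at (283,210), and black blocks at (178,289), (140,268), (105,243) and (357,224). The red look-alikes are at (105,262), (150,247) and (185,254). In the side picture, the black blocks are at (215,200), (248,190), (292,182) and (312,284), and the clamp is at (280,222). Next I'll get rough positions and the current wrist view.

```bash
python3 - <<'E'
from h import *
for n,L in(('scene',[(178,289),(140,268),(105,243),(357,224),(245,240),(283,212)]),('side',[(215,200),(248,190),(292,182),(312,284),(280,222),(309,220)])):
    for u,v in L: print(n,u,v,onz(cam(n),u,v,0.015).round(3))
E
```

```text
scene 178 289 [0.432 0.293 0.015]
scene 140 268 [0.57  0.337 0.015]
scene 105 243 [0.749 0.375 0.015]
scene 357 224 [ 0.505 -0.297  0.015]
scene 245 240 [0.577 0.038 0.015]
scene 283 212 [ 0.687 -0.154  0.015]
side 215 200 [0.437 0.296 0.015]
side 248 190 [0.572 0.339 0.015]
side 292 182 [0.752 0.348 0.015]
side 312 284 [ 0.505 -0.294  0.015]
side 280 222 [0.57  0.04  0.015]
side 309 220 [0.655 0.016 0.015]
```

View pics/w0.png

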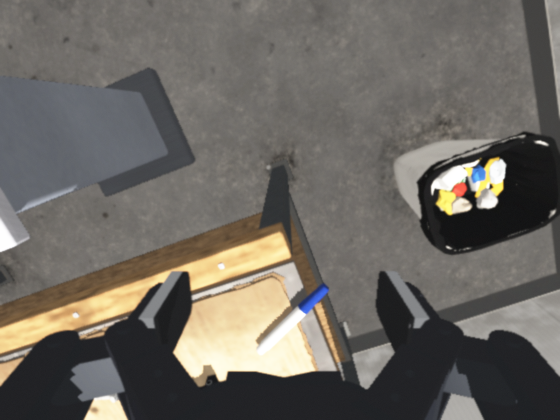

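Both views agree on black blocks at (0.434,0.295), (0.571,0.338) and (0.505,-0.296). I'll take one wrist overview that covers the first two and the clamp.

Emit:
servo_tool --pt "28 -29.5 5 0" --pt "28 -29.5 5 0" --pt "28 -29.5 5 0" --pt "28 -29.5 5 0" --pt "28 -29.5 5 0" --pt "28 -29.5 5 0" --pt "28 -29.5 5 0" --pt "28 -29.5 5 0" --pt "28 -29.5 5 0" --pt "28 -29.5 5 0" --pt "28 -29.5 5 0" --pt "28 -29.5 5 0" --pt "28 -29.5 5 0"

```text
time: 1.23
ee_pos: [0.4704, 0.2209, 0.281]
tcp_rot: [-180.0, -0.0, 159.7]
wrist_force: [-1.2, 0.2, 0.0]
opening: 0.0855
grasp_force: 0.0
```

```bash
python3 - <<'E'
from h import *
import pickle
o,im=snap('wrist','w1');pickle.dump(o,open('w1.pkl','wb'));print(o['time'],o['ee_pos'],o['tcp_rot'])
E
```

```text
1.2333 [0.47040045 0.22094051 0.28095649] [-1.79981598e+02 -3.78316191e-02  1.59687139e+02]
```

View pics/w1.png

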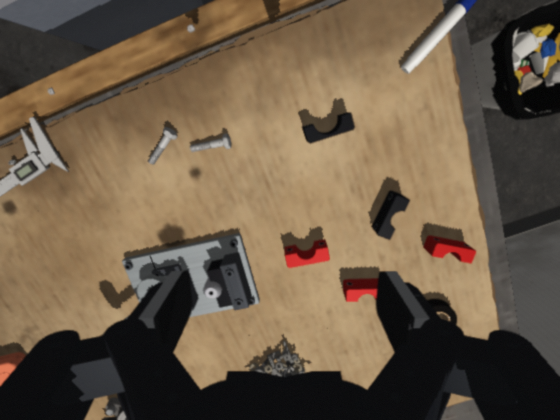

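The wrist view has black halves at (328,128), which has a wide groove, and (390,215), which has a narrower one. There are red look-alikes at (306,252), (450,248) and (362,290), and the clamp mandrel is at (212,293). The third black block lies off this view. Next I'll measure the groove widths.

```bash
python3 - <<'E'
from h import *
import pickle
o=pickle.load(open('w1.pkl','rb'));im=cv2.imread('pics/w1.png');C=cam('wrist',o)
for (u,v) in((328,128),(390,215)):
    x0,y0=u-45,v-45
    c=im[y0:y0+90,x0:x0+90]
    m=(c.max(2)<60).astype(np.uint8)
    n,l,st,ce=cv2.connectedComponentsWithStats(m)
    k=1+np.argmax(st[1:,4]); m=(l==k).astype(np.uint8)
    cn=max(cv2.findContours(m,0,2)[0],key=cv2.contourArea)
    P=np.array([onz(C,p[0][0]+x0,p[0][1]+y0,.03)[:2] for p in cn],np.float32)
    r=cv2.minAreaRect(P); print(r, cv2.contourArea(P)*1e6)
cv2.imwrite('pics/c1.png',cv2.resize(im[70:270,270:480],None,fx=2.8,fy=2.8,interpolation=2))
E
```

```text
((0.43430787324905396, 0.29031306505203247), (0.05795866996049881, 0.021372120827436447), 87.44337463378906) 781.3903053333071
((0.5646397471427917, 0.33084484934806824), (0.030759483575820923, 0.060608044266700745), 48.58512878417969) 1420.3778251991039
```

View pics/c1.png

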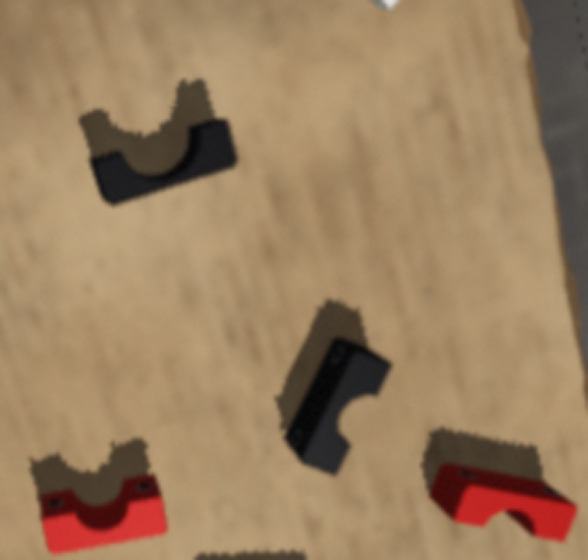

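Emit:
servo_tool --pt "4 9 -13 0" --pt "4 9 -13 0" --pt "4 9 -13 0" --pt "4 9 -13 0" --pt "4 9 -13 0" --pt "4 9 -13 0" --pt "4 9 -13 0"

```text
time: 1.87
ee_pos: [0.5098, 0.3116, 0.1522]
tcp_rot: [180.0, 0.0, 159.8]
wrist_force: [-0.2, -0.3, 0.2]
opening: 0.0851
grasp_force: 0.0
```

```bash
python3 - <<'E'
from h import *
import pickle
o,im=snap('wrist','w2');pickle.dump(o,open('w2.pkl','wb'));print(o['time'],o['ee_pos'],o['tcp_rot'])
C=cam('wrist',o)
for p in((.433,.292,.03),(.565,.331,.03)): print(proj(C,p))
E
```

```text
1.8667 [0.50976141 0.31163861 0.15218954] [1.79989124e+02 1.32513516e-02 1.59834619e+02]
[227.43486309 124.45554015]
[324.9275641  251.57452411]
```

View pics/w2.png

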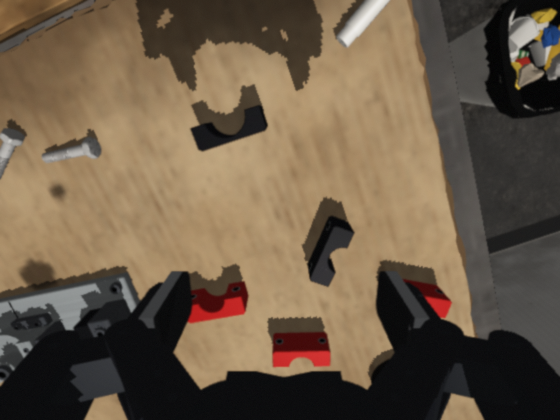

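Closer view: half A is at (230,128), with its groove toward the top of the picture. Half B is at (332,250), with its groove to the lower right. I'll measure both grooves by convexity defects on the plane of the tops.

```bash
python3 - <<'E'
from h import *
import pickle
for w,L in(('w1',((328,128),(390,215))),('w2',((230,128),(332,250)))):
  o=pickle.load(open(w+'.pkl','rb'));im=cv2.imread('pics/%s.png'%w);C=cam('wrist',o)
  for (u,v) in L:
    x0,y0=u-50,v-50;f=4
    c=cv2.resize(im[y0:y0+100,x0:x0+100],None,fx=f,fy=f,interpolation=cv2.INTER_CUBIC)
    for th in(45,60):
      m=(c.max(2)<th).astype(np.uint8)
      n,l,st,ce=cv2.connectedComponentsWithStats(m)
      k=l[150:250,150:250]; k=np.bincount(k[k>0]).argmax(); m=(l==k).astype(np.uint8)
      cn=max(cv2.findContours(m,0,1)[0],key=cv2.contourArea)
      P=np.array([onz(C,(p[0][0]+.5)/f-.5+x0,(p[0][1]+.5)/f-.5+y0,.03)[:2] for p in cn],np.float32)*1000
      h=cv2.convexHull(cn,returnPoints=False); df=cv2.convexityDefects(cn,h); d=df[np.argmax(df[:,0,3])][0]
      a,b,e=P[d[0]],P[d[1]],P[d[2]]
      n_=np.cross(b-a,e-a)/np.linalg.norm(b-a)
      r=cv2.minAreaRect(P)
      print(w,(u,v),th,'chord',np.linalg.norm(b-a).round(1),'depth',abs(n_).round(1),'rect',np.round(r[0],1),np.round(r[1],1),round(r[2],1),a,b,e)
E
```

```text
w1 (328, 128) 45 chord 40.5 depth 15.3 rect [434.4 290.2] [57.9 20.5] 87.5 [424.89944 307.18466] [423.13672 266.7105 ] [439.32312 287.30746]
w1 (328, 128) 60 chord 41.5 depth 15.4 rect [434.3 290.3] [58.7 21.6] 87.5 [424.0919 304.9716] [422.28302 263.555  ] [438.801   288.41916]
w1 (390, 215) 45 chord 44.1 depth 12.3 rect [564.9 330.8] [29.8 59.5] 48.4 [595.60345 323.12613] [562.81683 352.59753] [568.23846 331.2283 ]
w1 (390, 215) 60 chord 40.7 depth 12.0 rect [564.9 330.8] [31.2 61.3] 49.2 [596.5257  323.57196] [565.9732  350.49393] [568.02826 332.62265]
w2 (230, 128) 45 chord 41.3 depth 15.7 rect [435.8 292.4] [59.1 19.4] 87.7 [426.99695 313.91223] [425.32544 272.61136] [441.9243  294.94543]
w2 (230, 128) 60 chord 36.3 depth 15.6 rect [435.7 292.4] [59.6 20.2] 87.7 [426.30316 309.31448] [424.86475 273.03806] [441.37967 295.17175]
w2 (332, 250) 45 chord 57.2 depth 15.6 rect [558.2 329.8] [26.6 61.5] 31.0 [585.2629  310.59668] [555.8354 359.6635] [546.5958  344.72876]
w2 (332, 250) 60 chord 28.5 depth 12.2 rect [565.2 334.1] [27.3 65.5] 49.2 [587.5991 332.633 ] [566.0234 351.3127] [567.4479 333.951 ]<stdin>:16: DeprecationWarning: Arrays of 2-dimensional vectors are deprecated. Use arrays of 3-dimensional vectors instead. (deprecated in NumPy 2.0)
```

Groove depths point to A (15.5 mm) as half_large (expected 16) and B (12.1 mm) as half_medium (expected 12). The third black block, at (0.505,-0.296), would then be half_small (depth 8). The candidates in w2 are A (230,128) and B (332,250), and the reds are excluded. B is the one that fits, and I'll confirm it in an enlarged crop, with the w1 and w2 views side by side.

```bash
python3 - <<'E'
from h import *
a=cv2.imread('pics/w1.png')[180:250,355:425];b=cv2.imread('pics/w2.png')[205:295,290:370]
a=cv2.resize(a,(400,400),interpolation=2);b=cv2.resize(b,(400,450),interpolation=2)
g=np.zeros((450,800,3),np.uint8);g[:400,:400]=a;g[:,400:]=b
g=(np.clip((g/255.)**.6,0,1)*255).astype(np.uint8)
cv2.imwrite('pics/c2.png',g)
E
```

```text
(no output)
```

View pics/c2.png

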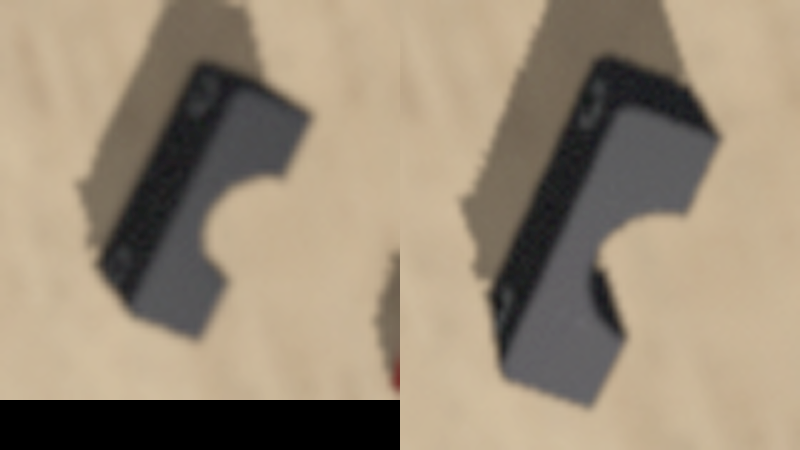

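The crop shows B's top face. In the left view its corners are (238,82), (312,115), (200,340) and (132,308), with groove lips at (282,180) and (228,280). In the right view the corners are (618,105), (720,135), (590,408) and (503,376), with lips at (685,213) and (627,335). The groove is about 0.45 of the length, so roughly 26 mm, which makes it the medium half. Next I'll triangulate.

```bash
python3 - <<'E'
from h import *
import pickle
C1,C2=[cam('wrist',pickle.load(open(w+'.pkl','rb'))) for w in('w1','w2')]
L=[(238,82),(312,115),(200,340),(132,308),(282,180),(228,280)];Rr=[(618,105),(720,135),(590,408),(503,376),(685,213),(627,335)]
X=[];Y1=[];Y2=[]
for (a,b),(c,d) in zip(L,Rr):
    p1=((a+.5)/5.714+354.5,(b+.5)/5.714+179.5);p2=((c-400+.5)/5+289.5,(d+.5)/5+204.5)
    x,e=tri([ray(C1,*p1),ray(C2,*p2)]);X.append(x);Y1.append(onz(C1,*p1,.03));Y2.append(onz(C2,*p2,.03));print(x.round(4),np.round(e,4),Y1[-1][:2].round(4),Y2[-1][:2].round(4))
for Q in(X,Y1,Y2):
    Q=np.array(Q);ax=(Q[1]+Q[0]-Q[2]-Q[3])/2; print(Q[:4].mean(0).round(4),'len',np.linalg.norm(ax[:2]),'wid',np.linalg.norm((Q[1]+Q[2]-Q[0]-Q[3])[:2])/2,'axis deg',np.degrees(np.arctan2(ax[1],ax[0])),'chord',np.linalg.norm(Q[4]-Q[5]))
E
```

```text
[0.5411 0.3452 0.0352] [0.0006 0.0006] [0.5423 0.3463] [0.5438 0.3454]
[0.5566 0.3609 0.0272] [0.0001 0.0001] [0.5554 0.3601] [0.5554 0.3607]
[0.5986 0.3226 0.0314] [0.0001 0.0001] [0.5992 0.3228] [0.5995 0.3225]
[0.585  0.3097 0.0335] [0.0006 0.0006] [0.586 0.31 ] [0.5875 0.3094]
[0.5689 0.3507 0.0276] [0.0001 0.0001] [0.5679 0.3501] [0.5676 0.3506]
[0.5889 0.3334 0.0268] [0.0003 0.0003] [0.5871 0.3326] [0.5874 0.3335]
[0.5703 0.3346 0.0318] len 0.05662321234655986 wid 0.020432961664316632 axis deg 139.31061142267015 chord 0.026431979351463457
[0.5707 0.3348 0.03  ] len 0.05716659970724928 wid 0.01870159442655582 axis deg 139.9447933078849 chord 0.025919318903609555
[0.5716 0.3345 0.03  ] len 0.05745491583313253 wid 0.018448270984491366 axis deg 139.810530051824 chord 0.026051951938788585
```

B's centre is (0.571,0.335) with its top near 0.031, and its measured size matches the text. The long axis lies at 139.8°, and the groove faces 49.8°. Next come two views of the clamp and grip.

Emit:
servo_tool --pt "-6 -33 13 0" --pt "-6 -33 13 0" --pt "-6 -33 13 0" --pt "-6 -33 13 0" --pt "-6 -33 13 0" --pt "-6 -33 13 0" --pt "-6 -33 13 0" --pt "-6 -33 13 0" --pt "-6 -33 13 0" --pt "-6 -33 13 0" --pt "-6 -33 13 0" --pt "-6 -33 13 0"

```text
time: 2.92
ee_pos: [0.4504, -0.019, 0.2823]
tcp_rot: [179.9, 0.1, 159.7]
wrist_force: [0.3, 0.6, -0.5]
opening: 0.0856
grasp_force: 0.0
```

```bash
python3 - <<'E'
from h import *
import pickle
o,im=snap('wrist','w3');pickle.dump(o,open('w3.pkl','wb'));print(o['time'],o['ee_pos'],o['tcp_rot'])
E
```

```text
2.9167 [ 0.45042726 -0.01896045  0.28230804] [1.79947614e+02 1.16814061e-01 1.59686101e+02]
```

Emit:
servo_tool --pt "5 9 -2 0" --pt "5 9 -2 0" --pt "5 9 -2 0" --pt "5 9 -2 0" --pt "5 9 -2 0" --pt "5 9 -2 0"

```text
time: 3.47
ee_pos: [0.5001, 0.0715, 0.2612]
tcp_rot: [-180.0, -0.0, 159.8]
wrist_force: [0.2, -0.2, 0.2]
opening: 0.0854
grasp_force: 0.0
```

```bash
python3 - <<'E'
from h import *
import pickle
o,im=snap('wrist','w4');pickle.dump(o,open('w4.pkl','wb'));print(o['time'],o['ee_pos'],o['tcp_rot'])
a=cv2.imread('pics/w3.png')
for w in('w3','w4'):
    C=cam('wrist',pickle.load(open(w+'.pkl','rb'))); print([proj(C,p).round(0) for p in((.6,.045,.05),(.59,-.03,.012),(.62,-.11,.09))])
E
```

```text
3.4667 [0.50012724 0.07154648 0.26115262] [-1.79972186e+02 -3.35949847e-02  1.59825671e+02]
[array([370., 267.]), array([310., 265.]), array([262., 334.])]
[array([291., 265.]), array([236., 263.]), array([174., 335.])]
```

```bash
python3 - <<'E'
from h import *
g=np.zeros((600,800,3),np.uint8)
a=cv2.imread('pics/w3.png')[180:380,200:460];b=cv2.imread('pics/w4.png')[180:380,120:380]
a=cv2.resize(a,(390,300),interpolation=2);b=cv2.resize(b,(390,300),interpolation=2)
w3=cv2.imread('pics/w3.png')[170:370,220:420];w4=cv2.imread('pics/w4.png')[170:370,140:340]
g=np.hstack([cv2.resize(w3,(400,400),interpolation=2),cv2.resize(w4,(400,400),interpolation=2)])
g=(np.clip((g/255.)**.7,0,1)*255).astype(np.uint8)
cv2.imwrite('pics/c3.png',g)
E
```

```text
(no output)
```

View pics/c3.png

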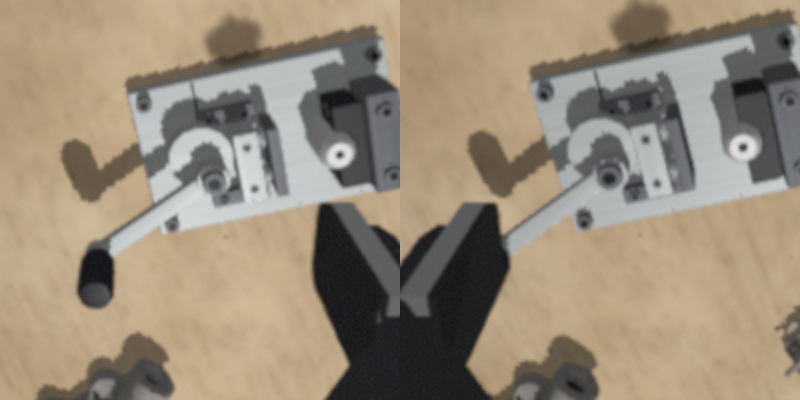

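In the left (w3) crop the mandrel top is at (340,155), the cam pin at (213,180), plate screws at (144,102), (173,224) and (373,54), and the grip top at (95,293). The scribed line starts at (192,82). In the right (w4) crop the mandrel is at (343,147), the pin at (209,176), the screws at (144,93), (184,219) and (386,41), and the scribed line at (197,71). The grip is hidden there. Now to triangulate these.

```bash
python3 - <<'E'
from h import *
import pickle
C1,C2=[cam('wrist',pickle.load(open(w+'.pkl','rb'))) for w in('w3','w4')]
f1=lambda p:((p[0]+.5)/2+219.5,(p[1]+.5)/2+169.5); f2=lambda p:((p[0]+.5)/2+139.5,(p[1]+.5)/2+169.5)
D={'mand':((340,155),(343,147),.05),'pin':((213,180),(209,176),.05),'sTL':((144,102),(144,93),.012),'sBL':((173,224),(184,219),.012),'sTR':((373,54),(386,41),.012),'cTL':((128,92),(131,84),.012),'cBL':((165,233),(177,230),.012),'scr':((192,82),(197,71),.012)}
for k,(a,b,z) in D.items():
    x,e=tri([ray(C1,*f1(a)),ray(C2,*f2(b))]); print(k,x.round(4),np.round(e[0],4),onz(C1,*f1(a),z)[:2].round(4),onz(C2,*f2(b),z)[:2].round(4))
print('grip top',onz(C1,*f1((95,293)),.091),'base',onz(C1,*f1((98,250)),.049))
# grip by colour in scene & side
s=cv2.imread('pics/scene.png');d=cv2.imread('pics/side.png')
for n,im,(x,y) in(('scene',s,(283,212)),('side',d,(309,220))):
    c=im[y-18:y+18,x-14:x+14];m=(c.max(2)<50).astype(np.uint8);n_,l,st,ce=cv2.connectedComponentsWithStats(m)
    k=1+np.argmax(st[1:,4]);print(n,st[k],ce[k]+[x-14,y-18])
    D[n]=ce[k]+[x-14,y-18]
x,e=tri([ray(cam('scene'),*D['scene']),ray(cam('side'),*D['side'])]);print('grip sc/si',x,e)
E
```

```text
mand [0.5811 0.0767 0.0509] 0.0001 [0.5817 0.0768] [0.5814 0.0767]
pin [ 0.5703 -0.0047  0.0513] 0.0008 [ 0.5701 -0.0045] [ 0.5716 -0.0055]
sTL [ 0.5164 -0.0315  0.0174] 0.0007 [ 0.5175 -0.0317] [ 0.5183 -0.0336]
sBL [ 0.6081 -0.0426  0.0194] 0.0005 [ 0.6128 -0.0437] [ 0.611 -0.045]
sTR [0.5384 0.1227 0.0133] 0.0003 [0.5386 0.1231] [0.539  0.1226]
cTL [ 0.51   -0.0406  0.0058] 0.0012 [ 0.507  -0.0394] [ 0.5099 -0.039 ]
cBL [ 0.6145 -0.0508  0.0176] 0.0 [ 0.6178 -0.0516] [ 0.6172 -0.0529]
scr [0.517  0.0032 0.0079] 0.0004 [0.5153 0.0034] [0.5164 0.004 ]
grip top [ 0.59673975 -0.09408501  0.091     ] base [ 0.59311851 -0.09265206  0.049     ]
scene [ 7  9 11 15 98] [281.62244898 209.34693878]Traceback (most recent call last):
  File "<stdin>", line 13, in <module>
    return _wrapfunc(a, 'argmax', axis=axis, out=out, **kwds)
    return bound(*args, **kwds)
ValueError: attempt to get argmax of an empty sequence
```

The mandrel is at (0.5814,0.0767), 51 mm high as expected, and the pin is 82 mm away as expected, so the clamp's yaw is about -7.7°. The grip top at (0.597,-0.094) agrees with the lever geometry, which predicts (0.598,-0.095). Next I'll check the wrist joint and the red neighbours before grasping.

```bash
python3 - <<'E'
from h import *
import pickle
o=get_obs();print(o['q'].round(1),o['time'])
im=cv2.imread('pics/w2.png').astype(int);C=cam('wrist',pickle.load(open('w2.pkl','rb')))
m=((im[:,:,2]>120)&(im[:,:,1]<70)).astype(np.uint8)
n,l,st,ce=cv2.connectedComponentsWithStats(m)
c=np.array([.571,.3347]);a=np.radians(139.8);ax=np.array([np.cos(a),np.sin(a)]);ay=np.array([ax[1],-ax[0]])
for k in range(1,n):
    if st[k,4]>80:
        v,u=np.nonzero(l==k); P=np.array([onz(C,x,y,.03)[:2] for x,y in zip(u,v)])-c
        print(st[k],'along',(P@ax).min().round(3),(P@ax).max().round(3),'across',(P@ay).min().round(3),(P@ay).max().round(3))
E
```

```text
[ 8.1 -0.4  7.9 98.3 -0.  28.3] 3.5167
[188 297  58  26 717] along -0.113 -0.068 across -0.104 -0.056
[425 297  26  21 304] along -0.024 -0.004 across 0.101 0.13
[273 351  57  16 661] along -0.135 -0.098 across -0.013 0.045
```

The neighbours are clear. I'll go above B with a turn of +70°.

Emit:
servo_tool --claw 0 --force 40 --pt "7.1 26.3 -16 1.22" --pt "7.1 26.3 -16 1.22" --pt "7.1 26.3 -16 1.22" --pt "7.1 26.3 -16 1.22" --pt "7.1 26.3 -16 1.22" --pt "7.1 26.3 -16 1.22" --pt "7.1 26.3 -16 1.22" --pt "7.1 26.3 -16 1.22" --pt "7.1 26.3 -16 1.22" --pt "7.1 26.3 -16 1.22" --pt "7.1 26.3 -16 1.22" --pt "7.1 26.3 -16 1.22" --pt "7.1 26.3 -16 1.22"

```text
time: 4.6
ee_pos: [0.5719, 0.3333, 0.102]
tcp_rot: [-180.0, 0.1, -130.6]
wrist_force: [0.4, 0.2, 1.0]
opening: 0.0853
grasp_force: 0.0
```

Emit:
servo_tool --pt "-0.1 0.1 -5 0" --pt "-0.1 0.1 -8 0" --pt "-0.1 0.1 -10.2 0" --pt "-0.1 0.1 -10.2 0" --pt "-0.1 0.1 -10.2 0"

```text
time: 5.02
ee_pos: [0.5701, 0.3342, -0.0009]
tcp_rot: [180.0, -0.1, -130.5]
wrist_force: [0.3, 0.5, -0.1]
opening: 0.085
grasp_force: 0.0
```

Emit:
servo_tool --claw 0.5 --force 40 --pt "0 0 0 0" --pt "0 0 0 0" --pt "0 0 0 0" --pt "0 0 0 0" --pt "0 0 0 0" --pt "0 0 0 0"

```text
time: 5.52
ee_pos: [0.572, 0.3357, 0.0023]
tcp_rot: [-179.9, 0.2, -130.4]
wrist_force: [0.5, -0.5, 7.4]
opening: 0.058
grasp_force: 43.8
```

Gripped at an opening of 58 mm, which suits the 59 mm block. I'll lift it, carry it over the gap, and turn it.

Emit:
servo_tool --pt "0 0 3 0" --pt "0 0 7 0" --pt "0 0 10 0" --pt "0.2 -4 10 0.1" --pt "0.3 -8 10 0.2" --pt "0.4 -12 10 0.3" --pt "0.5 -16 10 0.4" --pt "0.6 -20 10 0.5" --pt "0.8 -24 10 0.57" --pt "0.8 -27.6 10 0.57" --pt "0.8 -27.6 10 0.57" --pt "0.8 -27.6 10 0.57" --pt "0.8 -27.6 10 0.57"

```text
time: 6.6
ee_pos: [0.5789, 0.059, 0.1003]
tcp_rot: [-179.9, 0.0, -97.8]
wrist_force: [-0.2, -0.4, -0.1]
opening: 0.0582
grasp_force: 43.4
```

```bash
python3 - <<'E'
from h import *
import pickle
o,im=snap('wrist','w5');pickle.dump(o,open('w5.pkl','wb'));snap('side','s5');snap('scene','sc5')
print(o['time'],o['ee_pos'],o['tcp_rot'],o['opening'],o['grasp_force'],o['wrist_force'])
C=cam('wrist',o); print(proj(C,(.579,.0589,.13)),proj(C,(.5814,.0767,.05)))
b=im[:,:,::-1]; b=(np.clip((b/255.)**.6,0,1)*255).astype(np.uint8)
s=cv2.imread('pics/s5.png')[160:260,220:350]
s=cv2.resize(s,(240,185));cv2.imwrite('pics/c5.png',np.hstack([b,np.vstack([s,np.zeros((420-185,240,3),np.uint8)])]))
E
```

```text
6.6 [0.57894307 0.05903937 0.10029921] [-1.79918655e+02  3.69595840e-02 -9.77682085e+01] 0.05816206872030534 43.39346408843994 [-0.16947742 -0.36626822 -0.08588185]
[288.20561875 310.5617755 ] [286.49237836 262.51471388]
```

View pics/c5.png

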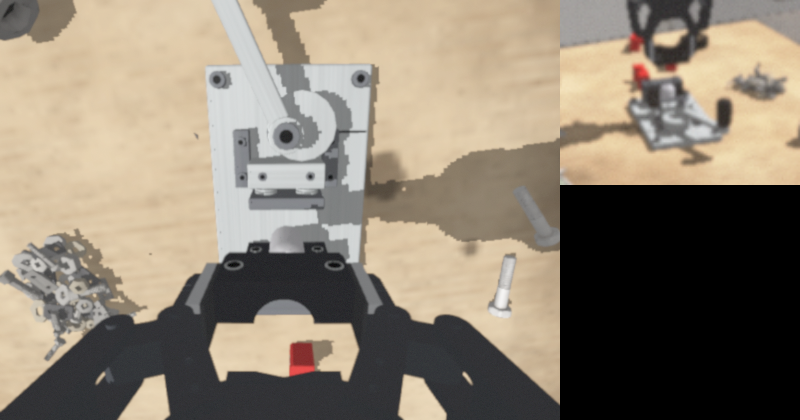

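The picture shows the half held level at about (284,270), with its back and bolt holes (233,264) and (335,264) toward the jaw and its groove at (285,305) facing away from the jaw. The jaw plate is at (287,200), the scribed line at (350,131) and the lever at rest at (250,50). The half sits over the gap and square with the plate. I'll check the lateral offset numerically.

```bash
python3 - <<'E'
from h import *
import pickle
o=pickle.load(open('w5.pkl','rb'));C=cam('wrist',o)
Rt=R.from_euler('xyz',o['tcp_rot'],degrees=True).as_matrix();e=np.array(o['ee_pos'])
print(Rt.round(4)); 
for z in(.0,-.015,-.03): print(proj(C,e+Rt@[0,0,z]))
# clamp frame of features seen: jaw screws, plate screws, pin, scribed line
M=np.array([.5814,.0767]);a=np.radians(-7.7);Rc=np.array([[np.cos(a),-np.sin(a)],[np.sin(a),np.cos(a)]])
for n,(u,v),z in(('pin',(286,134),.05),('s1',(218,79),.012),('s2',(361,78),.012),('jawL',(249,207),.031),('jawR',(324,207),.031),('scr_out',(366,131),.012)):
    p=onz(C,u,v,z)[:2];print(n,p.round(4),(Rc.T@(p-M)).round(4))
im=cv2.imread('pics/w5.png');g=im.max(2)
for r in(258,268,280,300,310): print(r,[int(x) for x in np.nonzero(np.abs(np.diff((g[r]<45).astype(int))))[0]])
E
```

```text
[[-1.352e-01 -9.908e-01  1.500e-03]
 [-9.908e-01  1.352e-01  4.000e-04]
 [-6.000e-04 -1.400e-03 -1.000e+00]]
[287.56115964 275.53862032]
[287.98622483 291.65397136]
[288.50183614 311.22502364]
pin [ 0.5708 -0.0056] [ 0.0005 -0.083 ]
s1 [ 0.6112 -0.0451] [ 0.0459 -0.1167]
s2 [ 0.5161 -0.0329] [-0.05   -0.1173]
jawL [0.6025 0.0408] [ 0.0257 -0.0328]
jawR [0.5513 0.0477] [-0.0259 -0.0327]
scr_out [0.515  0.0023] [-0.0558 -0.0826]
258 [224, 343]
268 [214, 225, 239, 327, 342, 352]
280 [54, 55, 86, 87, 92, 100, 187, 196, 209, 357, 370, 379]
300 [44, 51, 175, 186, 200, 274, 292, 366, 380, 390]
310 [58, 64, 163, 192, 199, 258, 308, 367, 374, 404]
```

```bash
python3 - <<'E'
from h import *
for _ in range(2):
    c=get_calibration('wrist');print(c['cx'],np.array(c['tool_from_camera']).round(4).tolist())
print(get_obs()['time'])
E
```

```text
283.53886464988864 [[0.0009, -0.9532, -0.3024, 0.078], [1.0, 0.0005, 0.0012, -0.0022], [-0.001, -0.3024, 0.9532, -0.1428], [0.0, 0.0, 0.0, 1.0]]
283.53886464988864 [[0.0009, -0.9532, -0.3024, 0.078], [1.0, 0.0005, 0.0012, -0.0022], [-0.001, -0.3024, 0.9532, -0.1428], [0.0, 0.0, 0.0, 1.0]]
6.75
```

The reported calibration differs from the first read: y is -2.2 mm instead of about 0, and x is 78.0 instead of 75.1. I'll recompute the clamp and block with both.

```bash
python3 - <<'E'
from h import *
import h,pickle
T0=np.array([[8.88906760e-04,-9.53432332e-01,-3.01605701e-01,7.51274216e-02],[9.99999557e-01,9.41252860e-04,-2.82307084e-05,-6.86472182e-05],[3.10803298e-04,-3.01605542e-01,9.53432746e-01,-1.42751252e-01],[0,0,0,1]])
cur=get_calibration('wrist')
O={w:pickle.load(open(w+'.pkl','rb')) for w in('w1','w2','w3','w4','w5')}
f1=lambda p:((p[0]+.5)/2+219.5,(p[1]+.5)/2+169.5); f2=lambda p:((p[0]+.5)/2+139.5,(p[1]+.5)/2+169.5)
for T in(T0,np.array(cur['tool_from_camera'])):
    h.get_calibration=lambda n:dict(cur,tool_from_camera=T)
    C={w:cam('wrist',o) for w,o in O.items()}
    for k,a,b,z,c5 in(('mand',(340,155),(343,147),.05,None),('pin',(213,180),(209,176),.05,(286,134)),('scr',(192,82),(197,71),.012,(366,131))):
        x,e=tri([ray(C['w3'],*f1(a)),ray(C['w4'],*f2(b))])
        r=[ray(C['w3'],*f1(a)),ray(C['w4'],*f2(b))]
        print(k,x.round(4),np.round(e[0],4),onz(C['w3'],*f1(a),z)[:2].round(4),onz(C['w4'],*f2(b),z)[:2].round(4),'w5',onz(C['w5'],*c5,z)[:2].round(4) if c5 else '','w1',onz(C['w1'],212,293,.05)[:2].round(4) if k=='mand' else '')
    print('jaw mid w5',((onz(C['w5'],249,207,.031)+onz(C['w5'],324,207,.031))/2).round(4),'grip',onz(C['w3'],*f1((95,293)),.091).round(4))
    e=np.array(O['w5']['ee_pos']);Rt=R.from_euler('xyz',O['w5']['tcp_rot'],degrees=True).as_matrix();print('TCP col',proj(C['w5'],e+Rt@[0,0,-.02]))
    L=[(238,82),(312,115),(200,340),(132,308)]
    print('B',np.mean([onz(C['w1'],(a+.5)/5.714+354.5,(b+.5)/5.714+179.5,.03) for a,b in L],0).round(4))
E
```

```text
mand [0.5811 0.0767 0.0509] 0.0001 [0.5817 0.0768] [0.5814 0.0767] w5  w1 [0.5825 0.078 ]
pin [ 0.5703 -0.0047  0.0513] 0.0008 [ 0.5701 -0.0045] [ 0.5716 -0.0055] w5 [ 0.5693 -0.0027] w1 
scr [0.517  0.0032 0.0079] 0.0004 [0.5153 0.0034] [0.5164 0.0041] w5 [0.5136 0.0051] w1 
jaw mid w5 [0.5754 0.0471 0.031 ] grip [ 0.5967 -0.0941  0.091 ]
TCP col [283.6307408  292.35072432]
B [0.5708 0.3348 0.03  ]
mand [0.578  0.076  0.0514] 0.0001 [0.5789 0.0762] [0.5785 0.076 ] w5  w1 [0.5795 0.0773]
pin [ 0.5673 -0.0054  0.0515] 0.0008 [ 0.5673 -0.0052] [ 0.5687 -0.0062] w5 [ 0.5708 -0.0056] w1 
scr [0.5141 0.0026 0.0081] 0.0003 [0.5125 0.0028] [0.5135 0.0034] w5 [0.515  0.0023] w1 
jaw mid w5 [0.5769 0.0443 0.031 ] grip [ 0.5939 -0.0948  0.091 ]
TCP col [288.14671879 297.74313481]
B [0.568  0.3342 0.03  ]
```

The w5 view under the new calibration agrees with the earlier static measurements, so the gripper and camera seem to have shifted about 3 mm against the reported TCP during the grasp. I'll locate the held half directly in w5.

```bash
python3 - <<'E'
from h import *
import pickle
o=pickle.load(open('w5.pkl','rb'));C=cam('wrist',o)
M=np.array([.5814,.0767]);a=np.radians(-7.7);Rc=np.array([[np.cos(a),-np.sin(a)],[np.sin(a),np.cos(a)]])
g=cv2.imread('pics/w5.png').max(2)
col=g[240:330,283];print('col283 rows240..',col.tolist())
for z in(.126,.129,.132):
    for u,v in((283.2,298.5),(274,300),(292,300),(258,310),(308,310)):
        print(z,u,v,((Rc.T@(onz(C,u,v,z)[:2]-M))*1000).round(1))
    print('back-top ref',proj(C,np.r_[M+Rc@[0,-.028],z]))
print('TCP in clamp',Rc.T@(o['ee_pos'][:2]-M))
E
```

```text
col283 rows240.. [109, 108, 112, 119, 125, 132, 138, 145, 153, 159, 161, 143, 93, 38, 14, 13, 14, 13, 13, 13, 13, 13, 13, 13, 14, 13, 14, 13, 14, 13, 14, 14, 14, 14, 13, 12, 14, 13, 12, 13, 13, 14, 14, 15, 15, 14, 13, 14, 13, 14, 15, 12, 14, 13, 15, 12, 14, 16, 19, 43, 77, 91, 92, 91, 92, 90, 90, 90, 90, 91, 91, 92, 94, 93, 125, 192, 210, 211, 212, 212, 213, 213, 213, 212, 213, 213, 212, 212, 211, 208]
0.126 283.2 298.5 [  2.1 -21.1]
0.126 274 300 [  5.9 -20.4]
0.126 292 300 [ -1.6 -20.4]
0.126 258 310 [ 12.8 -15.5]
0.126 308 310 [ -8.5 -15.5]
back-top ref [288.19864215 283.96270649]
0.129 283.2 298.5 [  2.1 -23. ]
0.129 274 300 [  5.8 -22.3]
0.129 292 300 [ -1.5 -22.3]
0.129 258 310 [ 12.5 -17.5]
0.129 308 310 [ -8.2 -17.5]
back-top ref [288.29764054 287.77752352]
0.132 283.2 298.5 [  2.1 -24.9]
0.132 274 300 [  5.7 -24.3]
0.132 292 300 [ -1.4 -24.3]
0.132 258 310 [ 12.2 -19.6]
0.132 308 310 [ -7.9 -19.6]
back-top ref [288.40102163 291.76244791]
TCP in clamp [-6.85000337e-05 -1.78305816e-02]
```

The half's origin is at clamp (+2.1,-21.3) mm instead of (0,-18), so I'll correct by (-0.16,+0.35) cm in world axes and lower it.

Emit:
servo_tool --pt "-0.16 0.35 0 0" --pt "-0.16 0.35 -2 0" --pt "-0.16 0.35 -4 0" --pt "-0.16 0.35 -5 0" --pt "-0.16 0.35 -6 0" --pt "-0.16 0.35 -7 0" --pt "-0.16 0.35 -7.6 0" --pt "-0.16 0.35 -8.2 0" --pt "-0.16 0.35 -8.2 0" --pt "-0.16 0.35 -8.2 0"

```text
time: 7.58
ee_pos: [0.577, 0.0624, 0.0174]
tcp_rot: [-180.0, 0.0, -97.7]
wrist_force: [-0.5, -0.4, -0.5]
opening: 0.0584
grasp_force: 43.4
```

Emit:
servo_tool --pt "0 0 -0.1 0" --pt "0 0 -0.2 0" --pt "0 0 -0.3 0" --pt "0 0 -0.3 0" --pt "0 0 -0.3 0"

```text
time: 8.0
ee_pos: [0.577, 0.0624, 0.0144]
tcp_rot: [-180.0, 0.0, -97.7]
wrist_force: [-0.4, -0.9, -1.0]
opening: 0.0582
grasp_force: 43.4
```

Emit:
servo_tool --pt "0 0 -0.1 0" --pt "0 0 -0.2 0" --pt "0 0 -0.2 0" --pt "0 0 -0.2 0"

```text
time: 8.33
ee_pos: [0.5771, 0.0624, 0.0143]
tcp_rot: [-179.9, 0.0, -97.7]
wrist_force: [-6.2, -1.6, 14.7]
opening: 0.0584
grasp_force: 45.1
```

It's in contact with the plate (15 N up at z 0.0143). I'll ease off and release.

Emit:
servo_tool --claw 0.1 --pt "0 0 0.15 0" --pt "0 0 0.15 0" --pt "0 0 0.15 0" --pt "0 0 0.15 0" --pt "0 0 0.15 0"

```text
time: 8.75
ee_pos: [0.5769, 0.0624, 0.0135]
tcp_rot: [180.0, -0.0, -97.7]
wrist_force: [-0.0, 0.7, -0.1]
opening: 0.0768
grasp_force: 0.0
```

Emit:
servo_tool --pt "0 0 3 0" --pt "0 0 7 0" --pt "0 0 11 0" --pt "0 0 13 0" --pt "0 0 13 0"

```text
time: 9.17
ee_pos: [0.5791, 0.0627, 0.1496]
tcp_rot: [-179.6, 0.1, -97.7]
wrist_force: [0.4, 0.4, 0.0]
opening: 0.0771
grasp_force: 0.0
```

```bash
python3 - <<'E'
from h import *
import pickle
o,im=snap('wrist','w6');pickle.dump(o,open('w6.pkl','wb'))
c=get_calibration('wrist');print(np.array(c['tool_from_camera'])[:3,3].round(4))
print(o['time'],o['ee_pos'],o['tcp_rot'],o['opening'],o['q'].round(1))
b=im[140:340,180:400,::-1]; b=(np.clip((b/255.)**.6,0,1)*255).astype(np.uint8)
cv2.imwrite('pics/c6.png',cv2.resize(b,(660,600),interpolation=2))
E
```

```text
[ 0.078  -0.0022 -0.1427]
9.1667 [0.57906462 0.0626723  0.14961571] [-1.79554054e+02  1.10809814e-01 -9.77112435e+01] 0.07705911260366032 [  6.2   8.1   4.4  85.9   0.  -76.1]
```

View pics/c6.png

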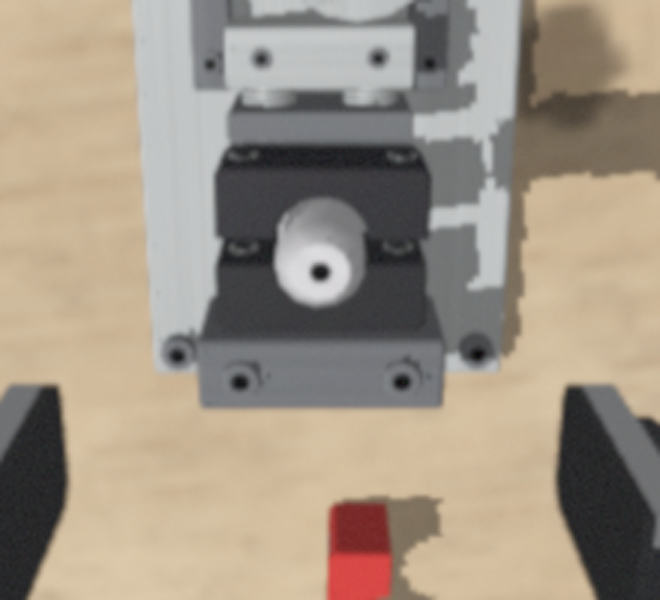

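The half stands squarely between the jaw and the mandrel. In the crop its top is at (323,190) and the mandrel at (320,270), with a gap to the jaw at (320,125). Next is the lever, with the fingers straddling the bar and turning with it.

Emit:
servo_tool --claw 0 --pt "1.8 -15.6 0 0.43" --pt "1.8 -15.6 0 0.43" --pt "1.8 -15.6 0 0.43" --pt "1.8 -15.6 0 0.43" --pt "1.8 -15.6 0 0.43" --pt "1.8 -15.6 0 0.43" --pt "1.8 -15.6 0 0.43" --pt "1.8 -15.6 0 0.43"

```text
time: 9.88
ee_pos: [0.5947, -0.0926, 0.143]
tcp_rot: [179.9, 0.0, -73.1]
wrist_force: [1.5, 0.9, 0.3]
opening: 0.0853
grasp_force: 0.0
```

```bash
python3 - <<'E'
from h import *
import pickle
o,im=snap('wrist','w7');pickle.dump(o,open('w7.pkl','wb'));o=get_obs();C=cam('wrist',o)
print(o['time'],o['ee_pos'],o['tcp_rot'],o['q'].round(1),np.array(get_calibration('wrist')['tool_from_camera'])[:3,3].round(4))
print('pred grip top',proj(C,(.598,-.095,.091)),'bot',proj(C,(.598,-.095,.049)))
g=im.max(2)
m=((g<60)).astype(np.uint8);n,l,st,ce=cv2.connectedComponentsWithStats(m)
for k in range(1,n):
    if st[k,4]>150: print(st[k],ce[k].round(0))
for r in range(160,330,10): print(r,g[r,220:350:6].tolist())
E
```

```text
9.9333 [ 0.59475278 -0.09240475  0.14326649] [ 1.79960782e+02  2.96596647e-02 -7.30254477e+01] [  -8.8   11.3    7.4   86.1    0.  -115.8] [ 0.0788 -0.0018 -0.1428]
pred grip top [282.21433085 232.59910184] bot [282.3387922 212.9659156]
[  77    0   81  160 3226] [128.  72.]
[ 458    0   65   43 1769] [493.  17.]
[  36   24   50   72 1957] [56. 55.]
[ 264  200   34   45 1199] [281. 223.]
[ 457  233   83   99 3039] [496. 279.]
[537 242  23  77 903] [552. 276.]
[516 254  27  32 411] [529. 269.]
[    0   272   560   148 43060] [276. 372.]
160 [174, 179, 181, 175, 167, 161, 164, 171, 180, 183, 180, 179, 178, 178, 178, 178, 178, 178, 177, 176, 165, 163]
170 [180, 181, 180, 179, 179, 178, 181, 182, 178, 184, 187, 188, 186, 182, 177, 174, 175, 175, 174, 179, 172, 164]
180 [181, 177, 181, 182, 183, 180, 182, 187, 190, 189, 190, 191, 186, 182, 183, 184, 181, 171, 165, 164, 164, 165]
190 [185, 182, 182, 183, 186, 184, 184, 184, 188, 188, 189, 192, 191, 187, 187, 181, 178, 178, 172, 163, 165, 160]
200 [181, 187, 186, 184, 182, 184, 180, 181, 180, 158, 59, 97, 186, 183, 80, 74, 81, 76, 133, 170,
[... 590 characters left out ...]
 154, 147, 67, 66, 72, 61, 120, 173, 183, 180, 173]
270 [172, 173, 150, 159, 157, 162, 160, 160, 160, 161, 161, 153, 159, 67, 68, 69, 160, 153, 156, 117, 61, 136]
280 [176, 165, 160, 156, 160, 82, 150, 159, 154, 156, 161, 154, 60, 63, 64, 75, 116, 158, 160, 155, 116, 101]
290 [163, 159, 159, 158, 96, 58, 71, 87, 152, 129, 160, 153, 68, 143, 158, 68, 67, 69, 123, 153, 116, 80]
300 [161, 158, 157, 139, 80, 77, 70, 157, 136, 141, 162, 153, 65, 142, 159, 153, 136, 66, 76, 157, 157, 168]
310 [155, 154, 155, 71, 69, 102, 60, 59, 60, 153, 138, 144, 65, 67, 128, 154, 149, 38, 149, 158, 169, 166]
320 [153, 157, 158, 153, 66, 149, 71, 60, 62, 83, 4, 47, 79, 142, 157, 142, 153, 158, 160, 171, 173, 174]
```

The grip blob is at (281,223), and the prediction was (282,223). To keep clear of the casting next to it, I'll narrow the fingers, then descend and close.

Emit:
servo_tool --claw 0.42 --pt "0.05 -0.1 -1 0" --pt "0.05 -0.1 -2 0" --pt "0.05 -0.1 -3.5 0" --pt "0.05 -0.1 -5.5 0" --pt "0.05 -0.1 -7.5 0" --pt "0.05 -0.1 -8.7 0" --pt "0.05 -0.1 -8.7 0" --pt "0.05 -0.1 -8.7 0"

```text
time: 10.6
ee_pos: [0.5949, -0.0942, 0.0561]
tcp_rot: [179.9, 0.0, -73.1]
wrist_force: [0.5, 0.7, 0.7]
opening: 0.0495
grasp_force: 0.0
```

Emit:
servo_tool --claw 0.85 --force 50 --pt "0 0 0 0" --pt "0 0 0 0" --pt "0 0 0 0" --pt "0 0 0 0" --pt "0 0 0 0" --pt "0 0 0 0"

```text
time: 11.1
ee_pos: [0.5965, -0.0946, 0.0583]
tcp_rot: [-179.8, -0.1, -73.1]
wrist_force: [0.9, 0.2, 6.7]
opening: 0.022
grasp_force: 49.2
```

Gripped at 22 mm. Next I'll work out the rigid rotation about the pin as a row list.

```bash
python3 - <<'E'
import numpy as np
P=np.array([.5706,-.005]);d=np.array([.5957,-.0942])-P
print([[*( (np.array([[np.cos(t),np.sin(t)],[-np.sin(t),np.cos(t)]])@d-d)*100).round(2).tolist(),0,-round(t,2)] for t in np.arange(.1,2.01,.1)])
E
```

```text
[[-0.9, -0.21, 0, np.float64(-0.1)], [-1.82, -0.32, 0, np.float64(-0.2)], [-2.75, -0.34, 0, np.float64(-0.3)], [-3.67, -0.27, 0, np.float64(-0.4)], [-4.58, -0.11, 0, np.float64(-0.5)], [-5.48, 0.14, 0, np.float64(-0.6)], [-6.34, 0.48, 0, np.float64(-0.7)], [-7.16, 0.9, 0, np.float64(-0.8)], [-7.94, 1.41, 0, np.float64(-0.9)], [-8.66, 1.99, 0, np.float64(-1.0)], [-9.32, 2.64, 0, np.float64(-1.1)], [-9.91, 3.35, 0, np.float64(-1.2)], [-10.43, 4.12, 0, np.float64(-1.3)], [-10.87, 4.93, 0, np.float64(-1.4)], [-11.23, 5.79, 0, np.float64(-1.5)], [-11.5, 6.67, 0, np.float64(-1.6)], [-11.68, 7.58, 0, np.float64(-1.7)], [-11.77, 8.5, 0, np.float64(-1.8)], [-11.76, 9.43, 0, np.float64(-1.9)], [-11.67, 10.35, 0, np.float64(-2.0)]]
```

Emit:
servo_tool --pt "-0.9 -0.21 0 -0.1" --pt "-1.82 -0.32 0 -0.2" --pt "-2.75 -0.34 0 -0.3" --pt "-3.67 -0.27 0 -0.4" --pt "-4.58 -0.11 0 -0.5" --pt "-5.48 0.14 0 -0.6" --pt "-6.34 0.48 0 -0.7" --pt "-7.16 0.9 0 -0.8" --pt "-7.94 1.41 0 -0.9" --pt "-8.66 1.99 0 -1.0" --pt "-8.66 1.99 0 -1.0"

```text
time: 12.02
ee_pos: [0.5078, -0.0758, 0.0583]
tcp_rot: [-179.8, -0.1, -130.8]
wrist_force: [-5.4, -10.5, 8.2]
opening: 0.0222
grasp_force: 49.6
```

The 11 N is radial and outward, so the true arc lies about 2 mm further out toward -x. I'll adjust and continue in two parts.

Emit:
servo_tool --pt "-0.78 0.55 0 -0.1" --pt "-1.39 1.26 0 -0.2" --pt "-1.92 2.03 0 -0.3" --pt "-2.38 2.84 0 -0.4" --pt "-2.75 3.7 0 -0.5" --pt "-2.75 3.7 0 -0.5"

```text
time: 12.52
ee_pos: [0.4808, -0.0377, 0.0582]
tcp_rot: [-179.9, -0.0, -159.4]
wrist_force: [-5.7, -5.8, 9.5]
opening: 0.0222
grasp_force: 49.7
```

Emit:
servo_tool --pt "-0.34 0.88 0 -0.1" --pt "-0.53 1.8 0 -0.2" --pt "-0.65 2.72 0 -0.3" --pt "-0.66 3.65 0 -0.4" --pt "-0.6 4.57 0 -0.5" --pt "-0.6 4.57 0 -0.5" --pt "-0.6 4.57 0 -0.5"

```text
time: 13.1
ee_pos: [0.4753, 0.008, 0.0582]
tcp_rot: [-179.9, 0.0, 172.3]
wrist_force: [-4.4, -3.7, 11.1]
opening: 0.0223
grasp_force: 49.8
```

```bash
python3 - <<'E'
from h import *
import pickle
o,im=snap('wrist','w8');pickle.dump(o,open('w8.pkl','wb'));o=get_obs();snap('scene','sc8');snap('side','s8');C=cam('wrist',o)
print(o['time'],o['ee_pos'],o['tcp_rot'],o['wrist_force'],o['q'].round(1),np.array(get_calibration('wrist')['tool_from_camera'])[:3,3].round(4))
for n,p in(('pin',(.5706,-.005,.05)),('mand',(.5814,.0767,.05)),('scr',(.516,.0025,.012)),('scr2',(.5348,0,.012)),('grip',(.4763,.0082,.09))):
    print(n,[proj(cam(x,o),p).round(0).tolist() for x in('wrist','scene','side')])
E
```

```text
13.15 [0.47522595 0.00778067 0.0582039 ] [-1.79938036e+02  4.56477137e-02  1.72334657e+02] [-6.18779373 -3.16683839 10.46970997] [  1.   -5.1 -19.1  75.9  -0.1   8.6] [ 0.0752 -0.0006 -0.1427]
pin [[284.0, 404.0], [260.0, 226.0], [286.0, 217.0]]
mand [[417.0, 403.0], [232.0, 231.0], [279.0, 206.0]]
scr [[285.0, 293.0], [267.0, 247.0], [268.0, 231.0]]
scr2 [[285.0, 317.0], [265.0, 244.0], [274.0, 230.0]]
grip [[286.0, 310.0], [273.0, 227.0], [253.0, 208.0]]
```

The lever is at 172.4° by the TCP reading, and the target is 172.3°. The tangential force is about 4 N, which matches the return spring alone, as it should at the top of the cam. One numeric check of the squeeze: brightness along the tops of the halves in the scene view.

```bash
python3 - <<'E'
from h import *
M=np.array([.5814,.0767]);a=np.radians(-7.7);Rc=np.array([[np.cos(a),-np.sin(a)],[np.sin(a),np.cos(a)]])
C={n:cam(n) for n in('scene','side')}
ys=np.arange(-.045,.036,.003);print('y',(ys*1000).round().astype(int).tolist())
for f,n in(('scene','scene'),('sc8','scene'),('side','side'),('s8','side')):
    g=cv2.imread('pics/%s.png'%f).max(2).astype(np.float32)
    for x in(-.024,.022):
        uv=np.array([proj(C[n],np.r_[M+Rc@[x,y],.042]) for y in ys],np.float32)
        print(f,x,uv[0].round(),uv[-1].round(),cv2.remap(g,uv[:,0].reshape(1,-1).copy(),uv[:,1].reshape(1,-1).copy(),1)[0].astype(int).tolist())
E
```

```text
y [-45, -42, -39, -36, -33, -30, -27, -24, -21, -18, -15, -12, -9, -6, -3, 0, 3, 6, 9, 12, 15, 18, 21, 24, 27, 30, 33]
scene -0.024 [250. 234.] [223. 239.] [128, 103, 89, 84, 71, 57, 52, 52, 56, 90, 159, 185, 186, 174, 135, 104, 82, 60, 49, 44, 42, 47, 69, 88, 93, 86, 82]
scene 0.022 [244. 228.] [217. 232.] [201, 186, 173, 165, 185, 212, 220, 220, 220, 221, 220, 219, 217, 215, 211, 202, 164, 130, 120, 128, 134, 132, 127, 107, 87, 84, 87]
sc8 -0.024 [250. 234.] [223. 239.] [188, 173, 156, 162, 162, 136, 105, 97, 91, 64, 46, 42, 42, 44, 45, 49, 55, 55, 51, 46, 44, 48, 72, 91, 97, 89, 86]
sc8 0.022 [244. 228.] [217. 232.] [208, 206, 212, 213, 209, 205, 186, 169, 166, 156, 145, 145, 146, 145, 166, 165, 145, 133, 126, 134, 140, 138, 132, 112, 91, 88, 90]
side -0.024 [275. 215.] [268. 206.] [136, 123, 114, 108, 101, 95, 89, 83, 78, 73, 68, 64, 62, 62, 62, 61, 60, 62, 64, 65, 66, 68, 70, 74, 77, 82, 90]
side 0.022 [290. 214.] [283. 204.] [202, 188, 176, 165, 154, 139, 123, 113, 105, 96, 96, 95, 94, 97, 97, 93, 88, 81, 78, 73, 68, 67, 70, 73, 78, 83, 88]
s8 -0.024 [275. 215.] [268. 206.] [156, 164, 166, 169, 161, 144, 128, 111, 98, 88, 79, 72, 69, 68, 66, 65, 64, 64, 64, 65, 67, 68, 70, 72, 75, 81, 90]
s8 0.022 [290. 214.] [283. 204.] [200, 204, 205, 204, 199, 181, 163, 144, 128, 113, 107, 102, 97, 99, 97, 93, 87, 79, 76, 73, 70, 67, 69, 71, 77, 83, 88]
```

In sc8 the tops run unbroken black from about y = -18 to +18 mm. The gap that was bright before is closed and the jaw has advanced against the half, so the halves are shut round the mandrel. I'm handing in while holding the lever.

```bash
python3 - <<'E'
from h import *
o=get_obs();print(o['time'],o['ee_pos'],o['grasp_force'],o['wrist_force']);print(job_done())
E
```

```text
13.25 [0.47519873 0.00759478 0.05819713] 49.781453255563974 [-5.4503444  -2.87899587 11.95330424]
the job is handed in; nothing more can be done
None
```

I stood half_medium on the plate, swung the lever to about 2.0 rad (as measured) so the halves closed round the mandrel, and handed in at 13 s still holding the lever; I don't have the verdict.

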